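Tip the extrusion offcut out of the square tube

TASK

On this 3D-printing table two tip-out tube holders stand side by side, each with its own catch tray. Tip the square tube over towards its tray until the piece of aluminium extrusion deep inside it slides out into the tray, then let the tube swing back upright. Leave the round holder alone.

Things in the scene. Friction and masses are not known exactly. Their poses are not given: they have to be found in the camera images.
- stand: Fixed stand of the SQUARE tube. Origin on the table under the tube's pivot; z up, +x from tube to black catch tray (mm): base x -40..210, y +-48. Two posts at |x|<15, |y| 26..48, up to z 159. Tray inside x 44..206, y +-44, floor z 6, walls to z 41 (far 61, near 26). Pivot: level axis along y at z 145. Tube 42 x 42 outside, 34 x 34 inside, open top; upright it spans z 70 to 235, bottom 6 thick.
- tube (a joint): Tilt of the square red tube (rad): 0 upright, + as its mouth swings to the tray (stand +x), stop 2.6. Push its back (-x) side near the rim with closed fingertips, in an arc round the pivot. A weak damped spring resists (0.5 N at the rim to start, 3 N tipped far) and brings it upright in about 1 s when let go. The offcut slides out within 1 s at 2.2 to 2.4 (mouth steeply down, clear of the tray).
- offcut: Offcut of aluminium extrusion, 20 x 20 x 60 mm, about 50 g, loose, standing on the bottom of the square tube at the start, its top about 100 mm below the rim. Origin at its centre, z along its length.
- round_stand: Fixed stand of the ROUND tube (42 mm diameter, three steel rods sticking out of its top, the tallest to 256 mm above the table), to be left alone. Same stand, tray and pivot as the other; origin on the table under its pivot, +x towards its tray.

How it is judged:
On the way:
1. the square tube is tipped over, its mouth pointing below level (value of joint tube above 1.7 rad), for 0.1 s.
At the end, for the whole second after the job is handed in: The extrusion offcut is at rest (under 0.1 m/s), lying or standing, inside the square holder's own catch tray (its centre between the tray's walls and less than 55 mm above the table), and the square tube is back upright to within 0.15 rad (about 9 degrees) (x of offcut in the frame of stand between 0.042 and 0.208 m and y of offcut in the frame of stand between -0.046 and 0.046 m and z of offcut in the frame of stand below 0.055 m and value of joint tube below 0.15 rad and linear speed of offcut below 0.1 m/s); the robot touches nothing.
It fails at once if the robot pushes on the round holder (over 2 N) (contact force between any of the arm, the fingers and round_stand above 2 N).
It also fails if it takes over 40 s, if anything falls off the work surface, if the arm or the gripper's body presses on something with over 40 N, if the wrist force passes 120 N, or if a joint passes its speed limit or range.

ROBOT

A 6-joint arm with a two-finger parallel gripper is mounted at the origin on the work surface. World frame = base frame: x ahead of the robot, y to its left, z up, the work surface at z = 0. Lengths are in m, angles in rad, forces in N, time in s.
With the tool pointing down it reaches from about 0.375 to 0.9 m from the base axis. Payload 3.1 kg.
Tool frame: the origin (TCP) lies midway between the tips of the shut fingers; the grasp point (between the pads) lies 19 mm behind it; z points along the fingers, y is the line along which they close (so a half turn about z gives the same grasp; the last joint's range is limited). The gripper opens to 87 mm and grips with 3 to 60 N. Pads are 19 mm wide; open, the fingers measure 117 mm over their backs; the gripper's body (75 mm by 190 mm) begins 51 mm behind the grasp point.
Start: joints at [-1.327, 0.527, 1.433, -0, 1.181, -0.178], TCP at [0.256, -0.57, 0.223] pointing down, gripper open.
Joint ranges: [-3.08, 3.08], [-0.75, 2.2], [0.22, 2.44], [-1.43, 4.57], [0, 2.65], [-2.85, 2.85]. Speed limits (rad/s): [2.79, 2.79, 3.14, 3.14, 3.14, 3.14].

INTERFACE

Orientations are given as a unit quaternion [x, y, z, w].
In Python, from rig import status, imaging, order gives the robot as it stands.
- The arm moves only by the tool arm_command, never from a script. Its argument "deltas" is one flat list of numbers, 5 for each row, row after row: the opening, from -1 (shut) to 1 (fully open), so that 0 is half open, then the shift along the tool's x, y, z in m, then the turn about the tool's z in rad. In form: [gripper, tx, ty, tz, roll, gripper, tx, ty, tz, roll, ...]. A call has 1 to 12 rows; each row shifts and turns the commanded pose from where the row before left it, along the tool's axes as they then stand; what a row does not reach is not made up. A row lasts 1/8 s, in which the tool goes at most 62.5 mm and 10.7 degrees, less where a joint would pass 70% of its speed; a pose out of reach is approached as far as the arm can. A call with a gripper value outside its range is refused whole. The fingers move at their own pace and stop on an object; "newtons" is the grip in N (left out, the last holds). Time passes only in rows, so rows that do not move let the fingers close. It gives the time, the measured TCP pose, the force, the opening and the grip force at its end, in the units of the state.
- status.get_obs(): the state, without advancing time (a new reading comes with each control period).
- imaging.camera(name): name is "scene" or "top" or "wrist"; returns (picture, depth): 384x512x3 uint8, red, green, blue; 384x512 float32, m along the optical axis (not along the pixel's ray), 0 where there is no reading.
- imaging.camera_params(name): a dict with "intrinsics" (3x3 intrinsics, pixels), "camera_from_world" (4x4, takes a point from world to camera coordinates). Camera axes: x right, y up, looking along -z (the intrinsics and any distortion apply to the point x, -y, -z); pixel columns grow to the right and rows downward; lengths in m; the calibration is good to about 2 mm. The wrist camera is an equidistant fisheye: a pixel r from the principal point sees the ray r / f radians off the axis. A picture is of the moment at which its call begins: read the wrist's pose just before it. camera_params takes no time and is no camera call; for the wrist camera it gives the pose at the moment of the call.
- order.hand_in(): hands the job in; it is judged then, once.
The state is a dict: "time": time; "q": joint angles; "joint_velocities": joint speeds; "joint_torque": joint torques, N m; "position": TCP position; "tool_rot": TCP orientation; "ft_force": force on the tool from outside, world axes, zero at the start; "moment": the same for the moment, N m; "grip_width": finger opening in m; "grip_force": force on a finger pad.
Only numpy, scipy, OpenCV 4.12 (cv2) and the standard library are available. Lean on these libraries where they do the work, as an engineer would, in place of code of your own. Each camera call takes 0.05 s, during which the arm holds its last target. There are 200 camera calls.

## Working session

There is one attempt and no reset: what is moved stays moved. The work goes in short steps, Python scripts to look and compute and a tool call to move; the robot and the scene stay as the last step left them, time stands still between calls to the robot, and variables do not carry over. Pictures are saved under pics/ and viewed, at most 10 in all, crops included, and the job is handed in when it is done.

Besides the shell and the picture viewer there is one more tool, called after "Request:" as name(argument=value, ...), one argument or row to a line, values as JSON. arm_command: Moves the arm, as the interface text tells. Its arguments: {"type":"object","properties":{"deltas":{"type":"array"},"newtons":{"type":"number"}},"required":["deltas"]}

```bash
mkdir -p pics; python3 - <<'E'
from rig import status, imaging
import cv2, numpy as np
o=status.get_obs(); print(o)
for n in ("scene","top"):
    p,d=imaging.camera(n); np.savez(f"pics/{n}.npz",p=p,d=d); cv2.imwrite(f"pics/{n}.png",p[:,:,::-1]); print(n,imaging.camera_params(n))
E
```

```text
{'time': 0.0, 'q': array([-1.32652080e+00,  5.28427074e-01,  1.43392342e+00, -3.05696022e-05,
        1.18137224e+00, -1.78509525e-01]), 'joint_velocities': array([-0.00123459, -0.00049792,  0.00078187,  0.0010105 , -0.00086203,
        0.0002616 ]), 'joint_torque': array([-6.31538915e-04, -4.40046787e+01, -1.76592153e+01,  6.33846782e-02,
        5.80563443e-02, -1.47754113e-04]), 'position': array([ 0.25627079, -0.56923515,  0.22158893]), 'tool_rot': array([ 9.77737905e-01,  2.09827200e-01, -4.91420272e-05, -1.06400143e-03]), 'ft_force': array([ 0.32788606, -0.28086122,  0.12206809]), 'moment': array([0.00755574, 0.04231847, 0.04869941]), 'grip_force': 0.0, 'grip_width': 0.087366735159757}
scene {'intrinsics': array([[421.72739782,   0.        , 252.5551853 ],
       [  0.        , 421.72739782, 202.38760561],
       [  0.        ,   0.        ,   1.        ]]), 'camera_from_world': array([[-0.19169205,  0.98144051, -0.0053551 ,  0.1149823 ],
       [-0.71325751, -0.13555918,  0.68766811,  0.28698957],
       [ 0.67417941,  0.13564008,  0.72600543, -1.1931368 ],
       [ 0.        ,  0.        ,  0.        ,  1.        ]])}
top {'intrinsics': array([[457.51211919,   0.        , 261.33342016],
       [  0.        , 457.51211919, 203.61684829],
       [  0.        ,   0.        ,   1.        ]]), 'camera_from_world': array([[ 0.00707236, -0.99972738, -0.02225199,  0.01926247],
       [ 0.98135437,  0.00266464,  0.19218871, -0.5303892 ],
       [-0.19207702, -0.02319631,  0.98110568, -0.87241952],
       [ 0.        ,  0.        ,  0.        ,  1.        ]])}
```

View pics/scene.png

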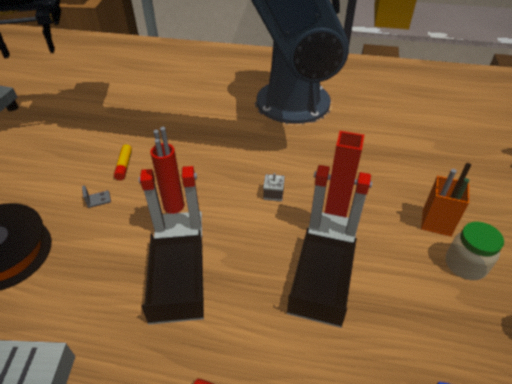

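View pics/top.png

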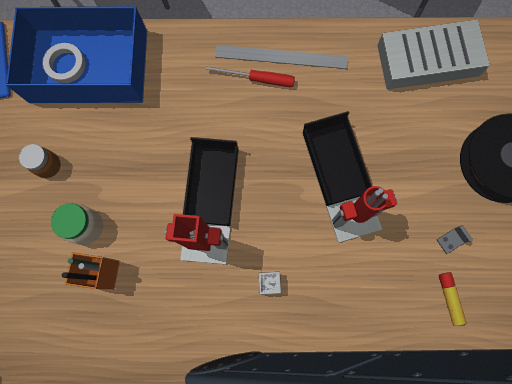

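The scene view shows the square tube at about (345,175), with its tray towards the viewer. The round one, with rods, is at (168,180). In the top view the square rim is at about (188,232) with its tray up at (212,180), and the round tube is at about (375,198).

```bash
cat > h.py <<'E'
import numpy as np, cv2
from rig import imaging
def cloud(n):
    f=np.load(f"pics/{n}.npz");p,d=f['p'],f['d'];c=imaging.camera_params(n);K=c["intrinsics"];T=np.linalg.inv(c["camera_from_world"])
    v,u=np.mgrid[:d.shape[0],:d.shape[1]]
    X=np.stack([(u-K[0,2])/K[0,0]*d,-(v-K[1,2])/K[1,1]*d,-d],-1)
    return p.astype(int),X@T[:3,:3].T+T[:3,3],d>0
E
python3 - <<'E'
from h import *
for n in("top","scene"):
    p,W,ok=cloud(n)
    r,g,b=p[...,0],p[...,1],p[...,2]
    red=ok&(r>90)&(g<60)&(b<60); blk=ok&(r<60)&(g<60)&(b<60)
    for nm,side in (("sq",W[...,1]>-0.03),("rd",W[...,1]<-0.03)):
        area=side&(W[...,0]>.3)&(W[...,0]<.78)&(abs(W[...,1])<.4)
        for lab,m in (("rim",red&(W[...,2]>.222)&(W[...,2]<.245)),("caps",red&(W[...,2]>.152)&(W[...,2]<.165)),("tray",blk&(W[...,2]>.0)&(W[...,2]<.07)&(W[...,1]<.2))):
            q=W[m&area]
            if len(q)<5: print(n,nm,lab,len(q));continue
            rect=cv2.minAreaRect(q[:,:2].astype(np.float32)*1000)
            print(n,nm,lab,len(q),q.mean(0).round(4),np.round(rect[0],1),np.round(rect[1],1),round(rect[2],2),"z",np.percentile(q[:,2],[5,50,95]).round(3))
            if lab=="tray":
                # corners
                print(cv2.boxPoints(rect).round(0).tolist())
            if lab=="caps":
                _,_,ce=cv2.kmeans(q[:,:2].astype(np.float32),2,None,(3,50,1e-5),5,cv2.KMEANS_PP_CENTERS) ; print(ce)
E
```

```text
top sq rim 253 [0.4545 0.1397 0.2352] [455.5 140. ] [42.3 42.2] 85.3 z [0.232 0.235 0.238]
top sq caps 259 [0.4537 0.1261 0.1594] [456.9 140.1] [95.3 31.5] 84.83 z [0.157 0.159 0.161]
[[0.4582479  0.18295822]
 [0.45183682 0.10330052]]
top sq tray 3854 [0.588  0.1295 0.0152] [558.4 130.6] [ 96.1 212.9] 85.02 z [0.005 0.008 0.044]
[[448.0, 92.0], [660.0, 74.0], [669.0, 169.0], [457.0, 188.0]]
top rd rim 0
top rd caps 334 [ 0.5065 -0.1633  0.1589] [ 510.9 -170.5] [31.4 94.4] 16.67 z [0.154 0.159 0.162]
[[ 0.4988001  -0.135663  ]
 [ 0.5186636  -0.20665044]]
top rd tray 4135 [ 0.6329 -0.1404  0.0161] [ 548.4 -198.3] [399.1 177.5] 43.3 z [0.005 0.009 0.045]
[[342.0, -271.0], [464.0, -400.0], [755.0, -126.0], [633.0, 3.0]]
scene sq rim 377 [0.4596 0.1373 0.2296] [457.2 137.2] [41.  44.5] 86.0 z [0.223 0.23  0.235]
scene sq caps 424 [0.4654 0.1376 0.1575] [461.6 136.8] [94.8 37.1] 86.33 z [0.153 0.157 0.163]
[[0.4674918  0.16544092]
 [0.46331084 0.10913006]]
scene sq tray 4559 [0.5828 0.1237 0.016 ] [522.2 105.3] [317.7 149.2] 18.09 z [0.004 0.007 0.054]
[[348.0, 127.0], [394.0, -15.0], [696.0, 84.0], [650.0, 226.0]]
scene rd rim 2
scene rd caps 397 [ 0.518  -0.1707  0.1572] [ 515.3 -172.4] [35. 94.] 16.29 z [0.153 0.157 0.163]
[[ 0.5263633  -0.20131084]
 [ 0.51105875 -0.14523254]]
scene rd tray 4561 [ 0.6381 -0.1386  0.0166] [ 563.8 -203.4] [381.9 153.9] 42.88 z [0.004 0.007 0.054]
[[371.0, -277.0], [476.0, -390.0], [756.0, -130.0], [651.0, -17.0]]
```

Request:
arm_command(
  deltas=[-1,0,0,-0.05,0.17,-1,0,0,-0.05,0.17,-1,0,0,-0.05,0.17],
)

```text
time: 0.48
position: [0.2564, -0.5695, 0.3734]
tool_rot: [0.999, -0.046, -0.0, -0.001]
ft_force: [-0.4, -0.9, 0.6]
grip_width: 0.0649
grip_force: 0.0
```

Request:
arm_command(
  deltas=[-1,0.012,-0.048,0,0,-1,0.012,-0.048,0,0,-1,0.012,-0.048,0,0,-1,0.012,-0.048,0,0,-1,0.012,-0.048,0,0,-1,0.012,-0.048,0,0,-1,0.012,-0.048,0,0,-1,0.012,-0.048,0,0,-1,0.012,-0.048,0,0,-1,0.012,-0.048,0,0,-1,0,0,0,0,-1,0,0,0,0],
)

```text
time: 1.98
position: [0.4176, -0.1024, 0.3724]
tool_rot: [0.999, -0.043, -0.0, 0.0]
ft_force: [0.3, 0.2, -1.1]
grip_width: 0.0004
grip_force: 0.0
```

Request:
arm_command(
  deltas=[-1,-0.009,-0.049,0,0,-1,-0.009,-0.049,0,0,-1,-0.009,-0.049,0,0,-1,-0.009,-0.049,0,0,-1,-0.009,-0.049,0,0,-1,0,0,0.039,0,-1,0,0,0.039,0,-1,0,0,0.039,0,-1,0,0,0.039,0,-1,0,0,0,0,-1,0,0,0,0],
)

```text
time: 3.35
position: [0.3957, 0.1451, 0.2175]
tool_rot: [0.999, -0.044, 0.001, -0.0]
ft_force: [-0.8, 0.4, -0.5]
grip_width: 0.0003
grip_force: 0.0
```

```bash
python3 - <<'E'
import numpy as np, cv2
from rig import status, imaging
o=status.get_obs(); a=np.radians(-5); v=o['position'][:2]-[.456,.140]
print(o['position'],o['tool_rot'],"stand frame",v@[np.cos(a),np.sin(a)],v@[-np.sin(a),np.cos(a)],o['q'])
r,h,zp=72,9.5,145
for th in np.linspace(0,2.35,12):
    C=r*np.array([np.sin(th),np.cos(th)])+21*np.array([-np.cos(th),np.sin(th)])
    k=np.clip((th-1.57)/.25,-1,1)
    print(round(th,2),np.round([C[0]+k*h,C[1]+zp]))
p,d=imaging.camera("scene"); cv2.imwrite("pics/s2.png",cv2.resize(p[40:300,200:460,::-1],(780,600)))
E
```

```text
[0.39570921 0.14505097 0.21746447] [ 9.99013356e-01 -4.44023752e-02  8.60847175e-04 -4.46338935e-05] stand frame -0.0605015824243155 -0.00022293467365374318 [ 8.49343203e-02  2.61589433e-01  1.92452891e+00 -1.63758922e-04
  9.53755495e-01  1.74465928e+00]
0.0 [-30. 217.]
0.21 [-15. 220.]
0.43 [  1. 219.]
0.64 [ 17. 215.]
0.85 [ 31. 208.]
1.07 [ 43. 198.]
1.28 [ 54. 186.]
1.5 [ 67. 171.]
1.71 [ 79. 156.]
1.92 [ 84. 140.]
2.14 [ 82. 124.]
2.35 [ 75. 109.]
```

View pics/s2.png

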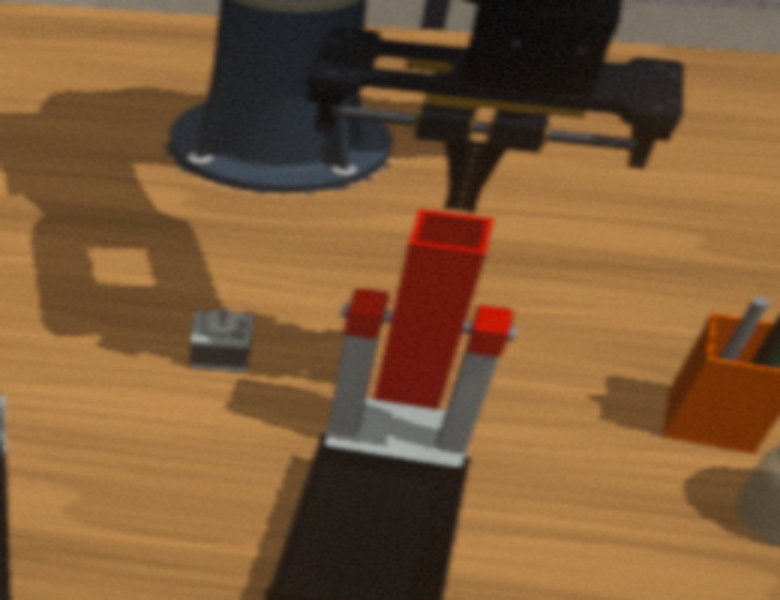

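Request:
arm_command(
  deltas=[-1,0.015,0,0,0,-1,0.015,0,0,0,-1,0.015,0,-0.003,0,-1,0.016,0,0.001,0,-1,0.016,0,0.004,0,-1,0.014,0,0.007,0,-1,0.012,0,0.01,0,-1,0.011,0,0.012,0,-1,0.013,0,0.015,0,-1,0,0,0,0,-1,0,0,0,0],
)

```text
time: 4.78
position: [0.5217, 0.1345, 0.1707]
tool_rot: [0.999, -0.044, 0.001, 0.0]
ft_force: [0.4, -1.2, 2.8]
grip_width: 0.0004
grip_force: 1.3
```

```bash
python3 - <<'E'
import numpy as np, cv2
from rig import status, imaging
o=status.get_obs(); a=np.radians(-5); v=o['position'][:2]-[.456,.140]
print(o['position'],"stand frame",v@[np.cos(a),np.sin(a)],v@[-np.sin(a),np.cos(a)],o['ft_force'])
p,d=imaging.camera("scene"); cv2.imwrite("pics/s3.png",cv2.resize(p[40:340,200:460,::-1],(520,600)))
E
```

```text
[0.52166188 0.1344508  0.17071359] stand frame 0.06589565666242976 0.0001947229821140208 [ 0.44143541 -1.15306134  2.84562983]
```

View pics/s3.png

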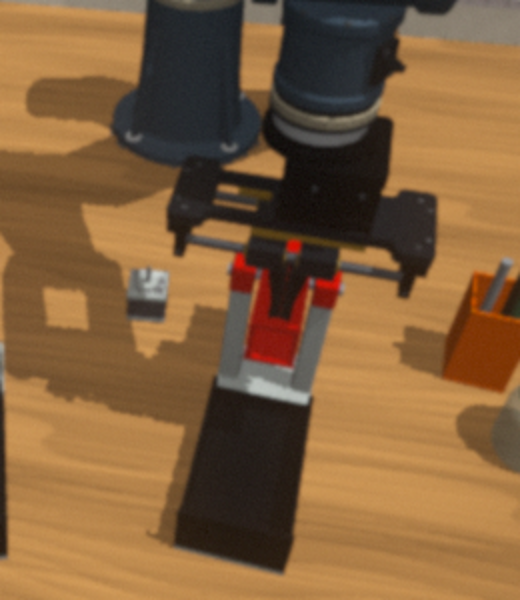

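Request:
arm_command(
  deltas=[-1,0.013,0,0.015,0,-1,0.005,0,0.016,0,-1,-0.002,0,0.016,0,-1,-0.007,0,0.015,0,-1,0,0,0,0,-1,0,0,0,0,-1,0,0,0,0,-1,0,0,0,0,-1,0,0,0,0,-1,0,0,0,0,-1,0,0,0,0,-1,0,0,0,0],
)

```text
time: 6.32
position: [0.53, 0.134, 0.1086]
tool_rot: [0.999, -0.044, 0.0, -0.0]
ft_force: [5.0, -0.7, 0.6]
grip_width: 0.0006
grip_force: 2.1
```

```bash
python3 - <<'E'
import numpy as np, cv2
from rig import status, imaging
o=status.get_obs(); print(o['position'],o['ft_force'])
p,d=imaging.camera("scene"); q,d=imaging.camera("top")
a=cv2.resize(p[100:340,270:400,::-1],(325,600));b=cv2.resize(q[110:280,140:270,::-1],(459,600));cv2.imwrite("pics/s4.png",np.hstack([a,b]))
E
```

```text
[0.5299937  0.13402577 0.10857946] [ 5.00747826 -0.73720805  0.57383409]
```

View pics/s4.png

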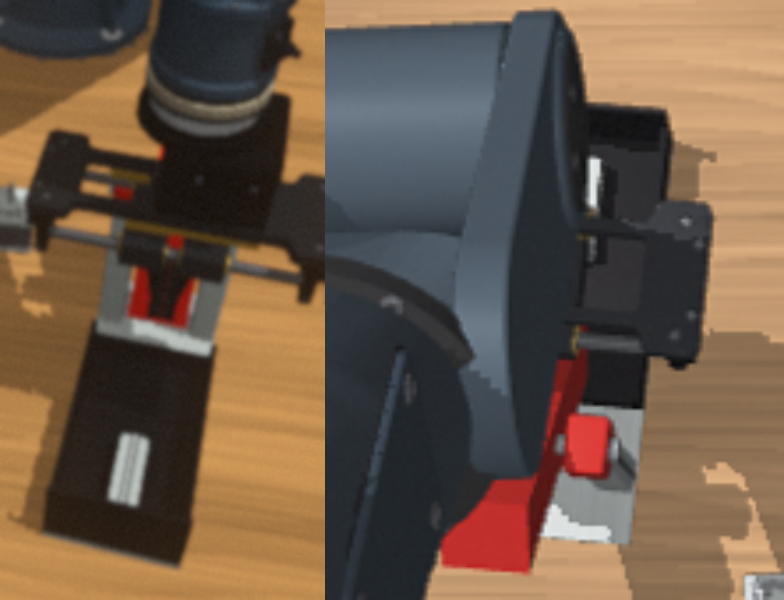

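The offcut is in the tray, at (130,470) in the left crop. I'll let the tube back along the same arc.

Request:
arm_command(
  deltas=[-1,0.007,0,-0.015,0,-1,0.002,0,-0.016,0,-1,-0.005,0,-0.016,0,-1,-0.013,0,-0.015,0,-1,-0.013,0,-0.015,0,-1,-0.011,0,-0.012,0,-1,-0.012,0,-0.01,0,-1,-0.014,0,-0.007,0,-1,-0.016,0,-0.004,0,-1,-0.016,0,-0.001,0,-1,-0.015,0,0.003,0,-1,-0.015,0,0,0],
)

```text
time: 7.92
position: [0.408, 0.1445, 0.2161]
tool_rot: [0.999, -0.044, -0.001, 0.0]
ft_force: [-1.6, -0.1, 0.7]
grip_width: 0.0004
grip_force: 0.0
```

Request:
arm_command(
  deltas=[-1,-0.015,0,0,0,-1,-0.01,0,0,0,-1,0,0,-0.04,0,-1,0,0,-0.04,0,-1,0,0,-0.04,0,-1,0,0,0,0,-1,0,0,0,0,-1,0,0,0,0,-1,0,0,0,0,-1,0,0,0,0],
)

```text
time: 9.18
position: [0.3841, 0.1466, 0.336]
tool_rot: [0.999, -0.044, -0.001, 0.0]
ft_force: [0.6, 0.5, 0.0]
grip_width: 0.0011
grip_force: 0.0
```

```bash
python3 - <<'E'
import numpy as np, cv2
from rig import status, imaging
o=status.get_obs(); print(o['time'],o['position'],o['ft_force'])
p,d=imaging.camera("scene"); np.savez("pics/scene.npz",p=p,d=d); cv2.imwrite("pics/s5.png",cv2.resize(p[40:340,200:460,::-1],(520,600)))
from h import cloud
p,W,ok=cloud("scene")
r,g,b=p[...,0],p[...,1],p[...,2]; a=np.radians(-5)
S=np.stack([(W[...,:2]-[.456,.14])@[np.cos(a),np.sin(a)],(W[...,:2]-[.456,.14])@[-np.sin(a),np.cos(a)],W[...,2]],-1)
m=ok&(r>90)&(g<60)&(b<60)&(S[...,2]>.222)&(abs(S[...,1])<.06)
print("rim",m.sum(),S[m].mean(0),S[m].max(0))
m=ok&(p.min(-1)>110)&(S[...,0]>.045)&(S[...,0]<.2)&(abs(S[...,1])<.04)
print("offcut",m.sum(),S[m].min(0),S[m].max(0))
E
```

```text
9.175 [0.38413356 0.1466135  0.33596872] [0.57816885 0.48346897 0.00485872]
rim 384 [ 0.00372698 -0.00232058  0.22950418] [0.0232854  0.0181344  0.23537361]
offcut 292 [ 0.12944684 -0.01001896  0.02182463] [0.18402326 0.00937304 0.02855306]
```

View pics/s5.png

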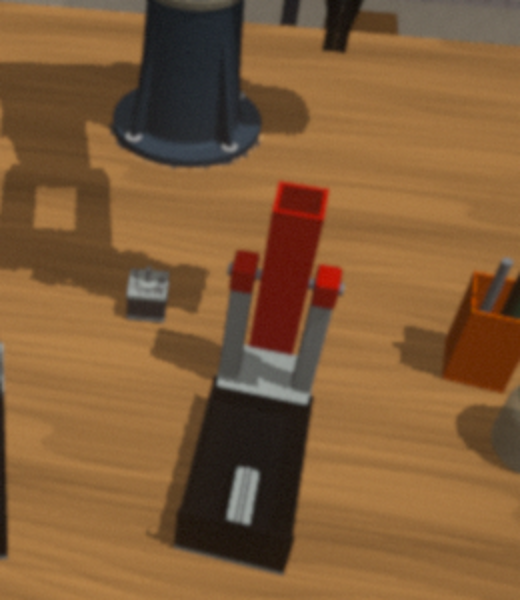

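The tube is upright, with its rim at (300,195). The offcut lies in the tray at (243,495), and the arm is clear.

```bash
python3 -c "
from rig import order
print(order.hand_in())"
```

```text
the job is handed in; nothing more can be done
None
```

The job is handed in: the square tube was tipped, the offcut slid out and lies in its tray, the tube is back upright, and the round holder was not touched; the hand-in returned no verdict.

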